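# Load the ticket roll into its desk holder

## Robot

A 6-joint arm with a two-finger parallel gripper is mounted at the origin on the work surface. World frame = base frame: x ahead of the robot, y to its left, z up, the work surface at z = 0. Lengths are in mm, angles in degrees, forces in N, time in s.
With the tool pointing down it reaches from about 375 to 975 mm from the base axis. Payload 3.8 kg.
Tool frame: the origin (TCP) lies at the very end of the fingers, on their centre line; the grasp point (between the pads) lies 19 mm behind it; z points along the fingers, y is the direction in which the jaws open and shut (so a half turn about z gives the same grasp; the last joint's range is limited). The gripper opens to 88 mm and grips with 3 to 60 N. Pads are 18 mm wide; open, the fingers measure 123 mm over their backs; the gripper's body (75 mm by 187 mm) begins 45 mm behind the grasp point.
Start: joints at [-76.37, 15.12, 91.902, -0, 72.978, -2.114], TCP at [183.159, -649.67, 238.706] pointing down, gripper open.
Joint ranges: [-150.88, 150.88], [-54.13, 125.18], [17.81, 147.31], [-75.09, 255.09], [0, 152.58], [-146.25, 146.25]. Speed limits (degrees/s): [147.25, 147.25, 180, 180, 180, 180].

## Interface

Orientations are given as [roll, pitch, yaw] about the fixed x, y, z axes, in that order (R = Rz(yaw) Ry(pitch) Rx(roll)).
In Python, from cell import env, eyes gives the robot as it stands.
- The arm moves only by the shell command python3 -m handwheel 'ROWS'. ROWS is JSON, one flat list of numbers, 5 for each row, row after row: the opening, from -1 (shut) to 1 (fully open), then the shift along the tool's x, y, z in units of 40 mm (1.0 is 40 mm), then the turn about the tool's z in units of 8 degrees (1.0 is 8 degrees). A call has 1 to 20 rows; each row is the pose to reach, as a shift and turn from the pose measured when the call began, along the tool's axes at that moment; what a row does not reach only later rows make up. A row lasts 1/8 s, in which the tool goes at most 62.5 mm and 10.7 degrees, less where a joint would pass 70% of its speed; a pose out of reach is approached as far as the arm can. A call with a gripper value outside its range is refused whole. The fingers move at their own pace and stop on an object; the grip force is fixed at half the most. Time passes only in rows, so rows that repeat a pose let the fingers close. It gives the time, the measured TCP pose, the force and the opening at its end, in the units of the state.
- env.read_state(): the state, without advancing time (a new reading comes with each control period).
- eyes.snapshot(name): name is "scene" or "side" or "wrist"; returns a dict with "img" (400x640x3 uint8, blue, green, red), "K" (3x3 intrinsics, pixels), "position" and "orientation" of the camera in the world; the wrist camera has in their place "tool_from_camera" (4x4, takes a point from camera to tool coordinates, whose origin is the TCP and whose axes are the flange's). Camera axes: x right, y down, z forward; pixel columns grow to the right and rows downward; lengths in mm; the calibration is good to about 2 mm. A picture is of the moment at which its call begins: read the wrist's pose just before it. There is no depth.
- env.job_done(): hands the job in, once; it reports no verdict.
The state is a dict: "t": time; "joints": joint angles; "joint_vel": joint speeds; "effort": joint torques, N m; "tcp_pos": TCP position; "tcp_rot": TCP orientation; "ft_force": force on the tool from outside, world axes, zero at the start; "torque": the same for the moment, N m; "opening": opening from 0.0 (shut) to 1.0 (fully open).
Only numpy, scipy, OpenCV 4.12 (cv2) and the standard library are available. Lean on these libraries where they do the work, as an engineer would, in place of code of your own. Each camera call takes 0.05 s, during which the arm holds its last target.

## Task

Load the ticket roll that is on the sprung spindle into the roll holder on the desk: lay the thick rigid pin in the open-topped cup, and press the other end down its ramp so that the spring plunger is squeezed in and then snaps out into the cup below. Leave the roll seated level and let go of it, and do not disturb the spare roll, the marker pot or the hole punch.

Things in the scene. Friction and masses are not known exactly. Their poses are not given: they have to be found in the camera images.
- spool_center (a point): Centre of the loose ticket roll on its sprung spindle (0.16 kg, varies), lying level 25.5 mm above the desk; y runs along the spindle from rigid pin (-y) to plunger (+y). Paper drum 46 mm in diameter, 60 mm long (y -30 to 30 mm), grip it across from above; grey hexagonal flanges at its ends, 51 mm across flats, 4 mm thick. 112 mm long in all, plunger out
- rigid_end (a point): Centre of the flat outer end of the rigid steel pin: 12 mm in diameter, 22 mm long, at y = -56 mm from spool_center
- sprung_tip (a point): Outermost point of the domed steel plunger: 8 mm in diameter, at y = +56 mm from spool_center when fully out; it moves inward with the plunger
- plunger (a joint): How far the spring plunger is pushed in, m: 0 = fully out, 0.012 = fully in. The spring takes 5 N to start it moving and 7 N at 8 mm
- seat (a point): Point on the final roll axis midway along the fixed grey metal holder, 75 mm above the desk, z up; y runs along that axis from the open cup (-y) to the ramp (+y). Home: spool_center is 1 mm to -y of it, both y axes the same way. Side pieces at y -69 to -45 and 41.5 to 69 mm, free between. Base 110 x 165 x 12 mm, low tear bar on its -x edge, top 26 mm above the desk
- cup_open (a point): Where the rigid pin's end lies when home: y = -57 mm from seat. Open-topped slot 16 mm wide (x) with a V bed that centres the pin. Its back wall stands at y = -57 mm; from 12 mm above the axis it leans outward, to y = -65 mm at 34 mm above the axis. Side walls flare at the top, 42 mm above the axis
- cup_ramp (a point): Where the plunger's tip lies when home: y = 53 mm from seat. Blind cup under a ramp in a 14 mm groove (x), top 46 mm above the axis; the ramp runs from y = 60 mm at 38 mm up in to y = 47 mm at 10 mm up. Pushed in 8 mm the plunger passes, then springs out 6 mm. By weight the roll rests tilted 0.23 rad, tip 25 mm high: press the drum top 14 mm to the plunger side, 5 to 20 N; it swings about the pin
- spare_roll_mid (a point): Middle of a bystander: spare white paper roll without spindle standing on end, 48 mm in diameter, 60 mm tall. Leave alone
- marker_pot_mid (a point): Bystander: point 43 mm up the axis of a round black pot 66 mm in diameter, 85 mm tall, with markers standing up to about 130 mm. Leave alone
- hole_punch_mid (a point): Middle of a bystander: black hole punch 55 x 100 x 52 mm. Leave alone
Not all that is in view belongs to the job. Leave any orange look-alike of the part that bears seat alone.

How it is judged (in metres and radians):
At the end, for the whole second after the job is handed in: The rigid pin's end is within 5 mm of its place in the open cup, the plunger's tip within 5 mm of its place in the blind cup, sprung out again (pushed in less than 5 mm), the spindle in line with the holder within 0.06 rad, at rest and let go (distance between rigid_end and cup_open below 0.005 m and distance between sprung_tip and cup_ramp below 0.005 m and angle between the y axis of spool_center and the y axis of seat, either way round below 0.06 rad and value of joint plunger below 0.005 m and linear speed of spool below 0.02 m/s); the robot touches nothing.
It fails at once if the spare roll was moved more than 30 mm or tipped (distance of spare_roll_mid from where it was at the start of the episode above 0.03 m or angle between spare_roll_mid's own z axis and vertical above 0.5 rad).
It fails at once if the marker pot was moved more than 30 mm or tipped (distance of marker_pot_mid from where it was at the start of the episode above 0.03 m or angle between marker_pot_mid's own z axis and vertical above 0.5 rad).
It fails at once if the hole punch was moved more than 30 mm or tipped (distance of hole_punch_mid from where it was at the start of the episode above 0.03 m or angle between hole_punch_mid's own z axis and vertical above 0.5 rad).
It also fails if it takes over 45 s, if anything falls off the work surface, if the arm or the gripper's body presses on something with over 40 N, if the wrist force passes 120 N, or if a joint passes its speed limit or range.

## Working session

There is one attempt and no reset: what is moved stays moved. The work goes in short steps, Python scripts to look and compute and a shell command to move; the robot and the scene stay as the last step left them, time stands still between calls to the robot, and variables do not carry over. Pictures are saved under pics/ and viewed, and the job is handed in when it is done.

```bash
ls; mkdir -p pics; cat > h.py <<'E'
import numpy as np, cv2
from cell import env, eyes
E
python3 - <<'E'
from h import *
print(env.read_state())
for n in ["scene","side","wrist"]:
    s=eyes.snapshot(n); cv2.imwrite(f"pics/{n}0.png",s["img"])
    print(n,{k:np.round(v,3).tolist() for k,v in s.items() if k!="img"})
E
```

```text
pics
{'t': 0.0, 'joints': array([-7.63696241e+01,  1.51673552e+01,  9.19799639e+01, -1.37362583e-03,
        7.29769199e+01, -2.11462417e+00]), 'joint_vel': array([-0.03046853,  0.00243185, -0.00915149,  0.00954651, -0.00977069,
        0.03502835]), 'effort': array([-1.94340340e-03, -5.02109098e+01, -3.56881034e+01,  7.27637345e-02,
        2.92691222e-02, -1.74531838e-04]), 'tcp_pos': array([ 182.98675214, -648.99709294,  237.42136722]), 'tcp_rot': array([-1.79875797e+02, -3.27258564e-03,  1.57454001e+01]), 'ft_force': array([-0.2854855 , -0.35481216, -0.12561179]), 'torque': array([ 0.01625189,  0.00820179, -0.03946404]), 'opening': 0.9982769654378112}
scene {'K': [[460.584, 0.0, 328.133], [0.0, 460.584, 186.517], [0.0, 0.0, 1.0]], 'position': [869.03, 655.71, 684.287], 'orientation': [-130.055, -0.496, 155.163]}
side {'K': [[383.444, 0.0, 320.718], [0.0, 383.444, 202.847], [0.0, 0.0, 1.0]], 'position': [387.344, 607.95, 541.615], 'orientation': [-125.274, -0.204, -166.419]}
wrist {'K': [[285.498, 0.0, 320.09], [0.0, 285.498, 196.061], [0.0, 0.0, 1.0]], 'tool_from_camera': [[0.001, -0.951, -0.309, 80.784], [1.0, 0.001, -0.0, -0.031], [0.0, -0.309, 0.951, -145.717], [0.0, 0.0, 0.0, 1.0]]}
```

View pics/scene0.png

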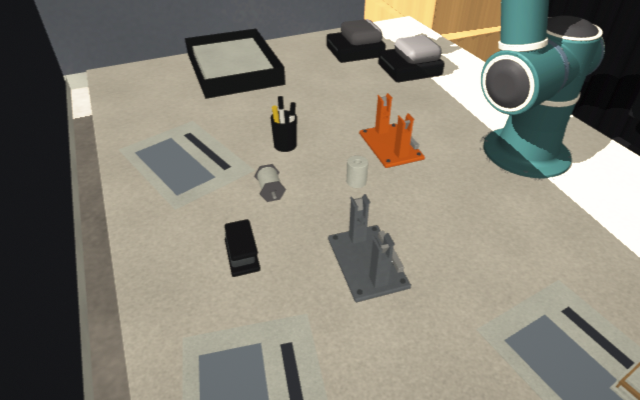

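View pics/side0.png

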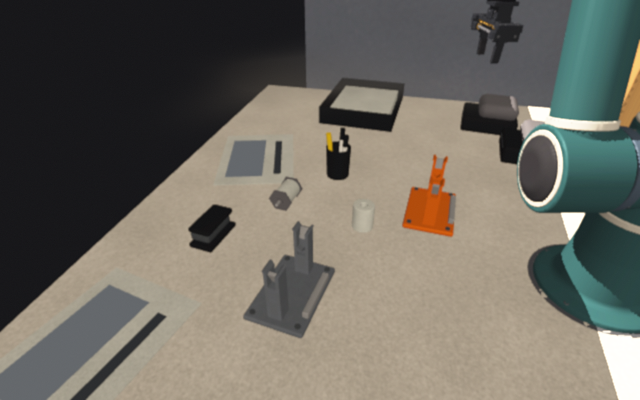

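View pics/wrist0.png

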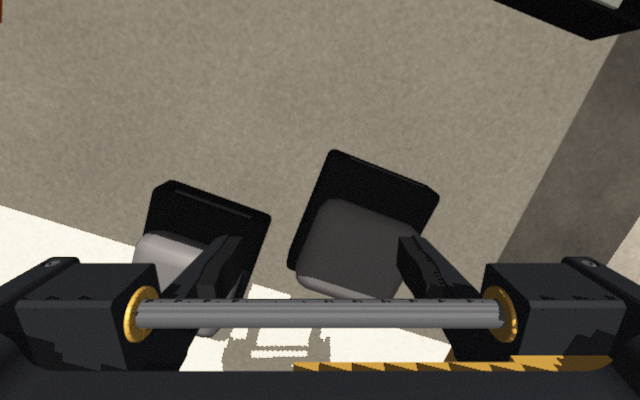

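Scene view: the roll with hex flanges is at (270,183) and the spare white roll at (357,172). The grey holder is at (368,262) and its orange look-alike at (392,140). The punch is at (241,247) and the pot at (285,131). In the side view the roll is at (286,193) and the grey holder at (292,280). I'll crop in close on the roll and the grey holder.

```bash
python3 - <<'E'
from h import *
a=cv2.imread("pics/scene0.png");b=cv2.imread("pics/side0.png")
c=lambda i,x,y,w,h,k:cv2.resize(i[y:y+h,x:x+w],None,fx=k,fy=k,interpolation=cv2.INTER_CUBIC)
cv2.imwrite("pics/rollcrop.png",np.hstack([c(a,240,150,60,60,6.5),c(b,256,163,60,60,6.5)]))
cv2.imwrite("pics/holdcrop.png",np.hstack([c(a,320,190,100,115,4),c(b,240,220,100,115,4)]))
E
```

```text
(no output)
```

View pics/rollcrop.png

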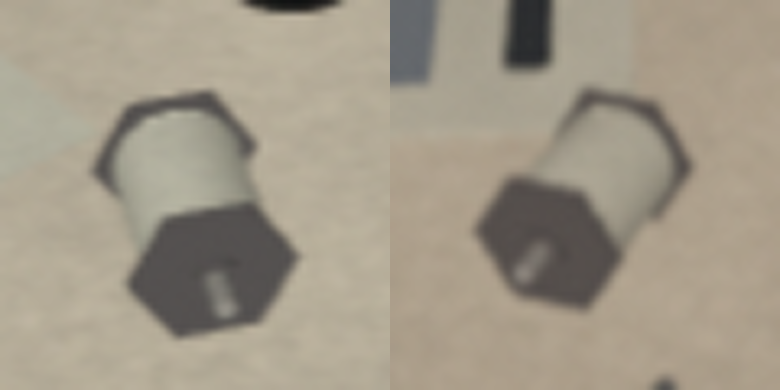

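View pics/holdcrop.png

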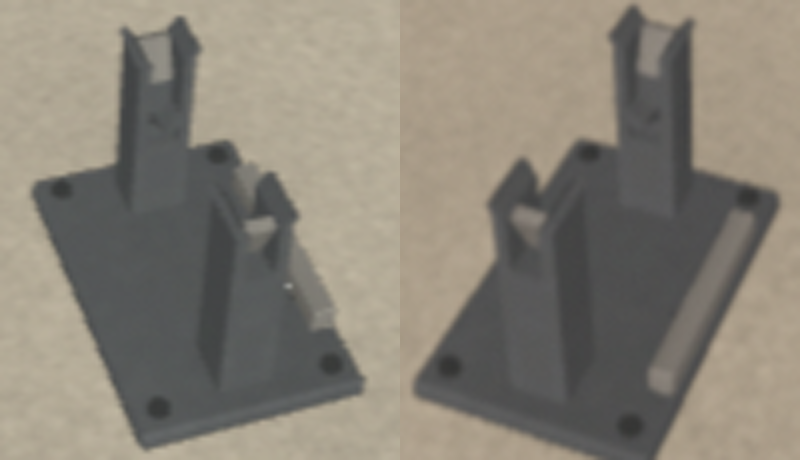

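```bash
cat > h.py <<'E'
import numpy as np, cv2
from scipy.spatial.transform import Rotation as R
from cell import env, eyes
def cam(s,st=None):
    "world_from_camera R,t,K"
    if "position" in s:
        return R.from_euler("xyz",s["orientation"],degrees=True).as_matrix(),np.array(s["position"]),np.array(s["K"])
    T=np.array(s["tool_from_camera"]);Rt=R.from_euler("xyz",st["tcp_rot"],degrees=True).as_matrix()
    return Rt@T[:3,:3],Rt@T[:3,3]+st["tcp_pos"],np.array(s["K"])
def ray(c,p):
    d=c[0]@np.linalg.inv(c[2])@np.array([p[0],p[1],1.]);return d/np.linalg.norm(d)
def tri(cs,ps):
    A=np.zeros((3,3));b=np.zeros(3);D=[]
    for c,p in zip(cs,ps):
        d=ray(c,p);P=np.eye(3)-np.outer(d,d);A+=P;b+=P@c[1];D.append((c[1],P))
    x=np.linalg.solve(A,b);return x,[round(float(np.linalg.norm(P@(x-t))),1) for t,P in D]
def onz(c,p,z):
    d=ray(c,p);return c[1]+d*(z-c[1][2])/d[2]
def proj(c,X):
    q=c[2]@(c[0].T@(np.asarray(X)-c[1]));return q[:2]/q[2]
E
python3 - <<'E'
from h import *
S=cam(eyes.snapshot("scene"));D=cam(eyes.snapshot("side"))
np.set_printoptions(precision=1,suppress=True)
sc=lambda u,v:(240+u/6.5,150+v/6.5); sd=lambda u,v:(256+(u-390)/6.5,163+v/6.5)
print("tip near",tri([S,D],[sc(232,312),sd(522,278)]))
print("near flange c",tri([S,D],[sc(213,268),sd(549,243)]))
hs=lambda u,v:(320+u/4,190+v/4); hd=lambda u,v:(240+(u-400)/4,220+v/4)
for n,a,b in [("screwNrobotfar?",(219,153),(589,152)),("scrA",(331,363),(630,426)),("scrB",(158,408),(450,366)),]:
    print(n,tri([S,D],[hs(*a),hd(*b)]))
for n,c,pts in [("S",S,[hs(61,188),hs(219,153),hs(331,363),hs(158,408)]),("D",D,[hd(589,152),hd(748,197),hd(630,426),hd(450,366)])]:
    P=[onz(c,p,12) for p in pts]; print(n,P,np.mean(P,0))
for n,p in [("spare",(357,172)),("pot",(285,148)),("punch",(241,262)),("orange",(392,145))]: print(n,onz(S,p,0))
E
```

```text
tip near (array([653.6, -65.7,  25.1]), [0.5, 0.5])
near flange c (array([651.7, -90. ,  24.3]), [0.2, 0.2])
screwNrobotfar? (array([547.8, 170.4, 103.8]), [0.9, 0.9])
scrA (array([515.8, 231. ,  11.9]), [0.3, 0.3])
scrB (array([599.2, 219.7,  11.2]), [0.5, 0.5])
S [array([581. ,  81.2,  12. ]), array([496.5,  92.4,  12. ]), array([515.9, 231.3,  12. ]), array([599.6, 220.8,  12. ])] [548.3 156.4  12. ]
D [array([581.3,  80.1,  12. ]), array([497.7,  91.6,  12. ]), array([515.8, 230.7,  12. ]), array([598.9, 219.7,  12. ])] [548.4 155.5  12. ]
spare [ 435.8 -101.2    0. ]
pot [ 558.1 -264.9    0. ]
punch [769.9  55.8   0. ]
orange [ 300.6 -164.2    0. ]
```

```bash
cat >> h.py <<'E'
def rows(target,yaw,st=None):
    st=st or env.read_state()
    Rt=R.from_euler("xyz",st["tcp_rot"],degrees=True)
    d=Rt.inv().apply(np.array(target,float)-st["tcp_pos"])/40
    dy=(yaw-st["tcp_rot"][2]+180)%360-180
    return np.round(d,3).tolist(),"turn",round(-dy/8,3)  # tool z down -> sign flips
E
python3 - <<'E'
from h import *
print(rows([648,-105,240],90))
E
```

```text
([14.879, -9.945, -0.037], 'turn', np.float64(-9.282))
```

```bash
python3 -m handwheel '[1,14.88,-9.95,-0.05,-9.28, 1,14.88,-9.95,-0.05,-9.28, 1,14.88,-9.95,-0.05,-9.28, 1,14.88,-9.95,-0.05,-9.28, 1,14.88,-9.95,-0.05,-9.28, 1,14.88,-9.95,-0.05,-9.28, 1,14.88,-9.95,-0.05,-9.28, 1,14.88,-9.95,-0.05,-9.28, 1,14.88,-9.95,-0.05,-9.28, 1,14.88,-9.95,-0.05,-9.28, 1,14.88,-9.95,-0.05,-9.28, 1,14.88,-9.95,-0.05,-9.28, 1,14.88,-9.95,-0.05,-9.28, 1,14.88,-9.95,-0.05,-9.28, 1,14.88,-9.95,-0.05,-9.28]'
python3 - <<'E'
from h import *
import json
st=env.read_state();s=eyes.snapshot("wrist");cv2.imwrite("pics/w1.png",s["img"])
np.savez("w1.npz",**dict(zip("Rtk",cam(s,st)))); print(st["t"],st["tcp_pos"],st["tcp_rot"],st["joints"])
E
```

```text
t: 2.12
tcp_pos: [647.1, -106.0, 240.6]
tcp_rot: [-180.0, -0.0, 89.9]
ft_force: [0.1, -0.7, 0.7]
opening: 1.0
2.125 [ 647.1356925  -106.03298316  240.56182884] [-1.79966370e+02 -4.41937815e-02  8.98976009e+01] [-1.15003541e+01  1.30244640e+01  9.42842618e+01  3.84071804e-02
  7.27329778e+01 -1.14093815e+01]
```

View pics/w1.png

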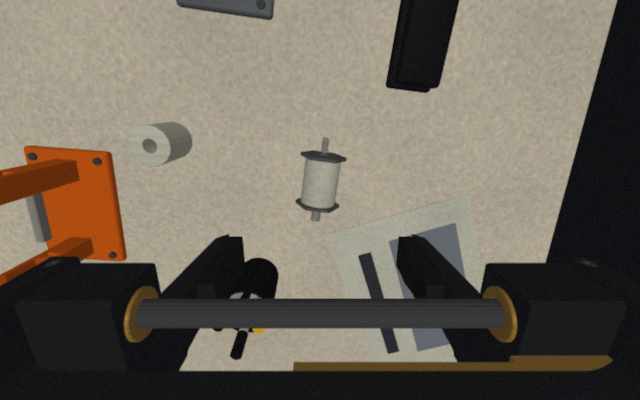

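The wrist view shows the roll at about (321,181). The upper pin at (325,145) looks thinner than the lower one at (316,215), so the plunger should be towards +y. I'll zoom in.

```bash
python3 - <<'E'
from h import *
i=cv2.imread("pics/w1.png")[130:230,280:360]
cv2.imwrite("pics/w1c.png",cv2.resize(i,None,fx=6,fy=6,interpolation=cv2.INTER_CUBIC))
E
```

```text
(no output)
```

View pics/w1c.png

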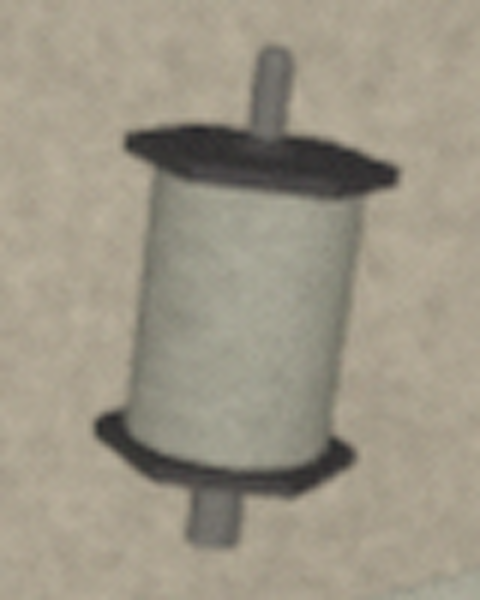

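```bash
python3 - <<'E'
from h import *
np.set_printoptions(precision=1,suppress=True)
z=np.load("w1.npz");W=(z["R"],z["t"],z["k"])
S=cam(eyes.snapshot("scene"));D=cam(eyes.snapshot("side"))
px=lambda u,v:(280+u/6,130+v/6)
t=tri([W,S,D],[px(275,47),(240+232/6.5,150+312/6.5),(256+132/6.5,163+278/6.5)]);print(t)
tip=onz(W,px(275,47),25.5); end=onz(W,px(213,544),28)
a=tip-end;a[2]=0;print(tip,end,np.linalg.norm(a),np.degrees(np.arctan2(a[1],a[0])))
fl=onz(W,px(262,148),25.5);
L=onz(W,px(142,300),25.5);Rr=onz(W,px(344,330),25.5);print("drum mid",(L+Rr)/2,np.linalg.norm(L-Rr))
c=(tip+end)/2;print("centre",c)
d=a/np.linalg.norm(a);print("from tip",tip-56*d,"pred px",proj(W,np.r_[(tip-56*d)[:2],25.5]))
E
```

```text
(array([654. , -66.1,  24.8]), [0.7, 0.7, 0.5])
[654.6 -66.1  25.5] [ 641.2 -176.6   28. ] 111.3408457294288 83.03794241762051
drum mid [ 648.  -123.7   25.5] 44.56009737451644
centre [ 647.9 -121.4   26.8]
from tip [ 647.9 -121.7   25.5] pred px [320.4 181. ]
```

```bash
python3 - <<'E'
from h import *
print(rows([647.8,-121.6,60],83),rows([647.8,-121.6,8],83))
E
```

```text
([-0.397, 0.011, 4.518], 'turn', np.float64(0.862)) ([-0.398, 0.011, 5.818], 'turn', np.float64(0.862))
```

```bash
python3 -m handwheel '[1,-0.39,0.02,0.5,0.86, 1,-0.39,0.02,1.7,0.86, 1,-0.39,0.02,2.9,0.86, 1,-0.39,0.02,4.0,0.86, 1,-0.39,0.02,4.8,0.86, 1,-0.39,0.02,5.3,0.86, 1,-0.39,0.02,5.6,0.86, 1,-0.39,0.02,5.8,0.86, 1,-0.39,0.02,5.8,0.86, -1,-0.39,0.02,5.8,0.86, -1,-0.39,0.02,5.8,0.86, -1,-0.39,0.02,5.8,0.86, -1,-0.39,0.02,5.8,0.86, -1,-0.39,0.02,5.8,0.86, -1,-0.39,0.02,5.8,0.86, -1,-0.39,0.02,5.8,0.86]'
```

```text
t: 4.28
tcp_pos: [648.0, -121.2, 8.8]
tcp_rot: [-180.0, -0.1, 83.0]
ft_force: [-1.9, 0.0, 2.8]
opening: 0.512
```

```bash
python3 - <<'E'
from h import *
print(rows([537,67,280],82.5))
E
```

```text
([4.339, -3.331, -6.773], 'turn', np.float64(0.064))
```

```bash
python3 -m handwheel '[-1,0,0,-0.5,0, -1,0,0,-1.5,0, -1,0,0,-2.8,0, -1,0.4,-0.3,-4.2,0.06, -1,1.3,-1.0,-5.4,0.06, -1,2.3,-1.8,-6.2,0.06, -1,3.3,-2.6,-6.77,0.06, -1,4.0,-3.1,-6.77,0.06, -1,4.34,-3.33,-6.77,0.06, -1,4.34,-3.33,-6.77,0.06, -1,4.34,-3.33,-6.77,0.06, -1,4.34,-3.33,-6.77,0.06]'
python3 - <<'E'
from h import *
st=env.read_state();s=eyes.snapshot("wrist");cv2.imwrite("pics/w2.png",s["img"])
np.savez("w2.npz",**dict(zip("Rtk",cam(s,st)))); print(st["t"],st["tcp_pos"],st["tcp_rot"],st["ft_force"])
s=eyes.snapshot("side");i=s["img"];cv2.imwrite("pics/d2.png",i)
E
```

```text
t: 5.78
tcp_pos: [537.5, 66.0, 279.3]
tcp_rot: [-179.9, -0.0, 82.5]
ft_force: [-0.8, -0.4, -2.4]
opening: 0.51
5.775 [537.46131088  65.96764497 279.33847594] [-1.79922711e+02 -2.37712109e-02  8.24536576e+01] [-0.84923376 -0.35081042 -2.41724071]
```

View pics/w2.png

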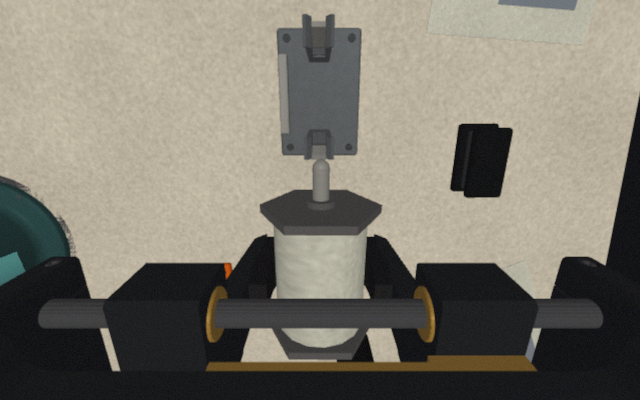

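View pics/d2.png

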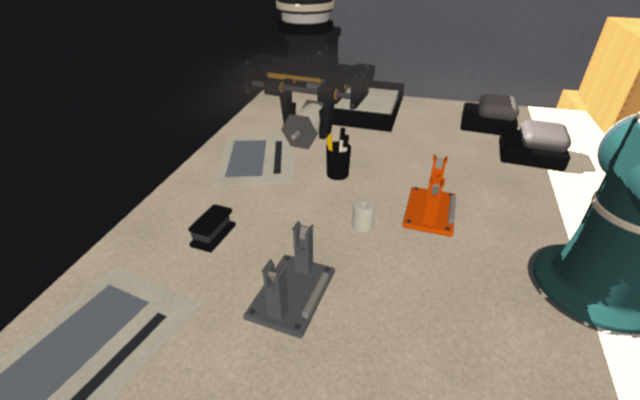

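```bash
python3 - <<'E'
from h import *
i=cv2.imread("pics/w2.png")[5:175,265:375]
cv2.imwrite("pics/w2c.png",cv2.resize(i,None,fx=3.5,fy=3.5,interpolation=cv2.INTER_CUBIC))
a=cv2.resize(cv2.imread("pics/w2.png")[8:68,290:350],None,fx=6,fy=6,interpolation=cv2.INTER_CUBIC)
b=cv2.resize(cv2.imread("pics/w2.png")[120:180,290:350],None,fx=6,fy=6,interpolation=cv2.INTER_CUBIC)
cv2.imwrite("pics/w2d.png",np.hstack([a,b]))
E
```

```text
(no output)
```

View pics/w2c.png

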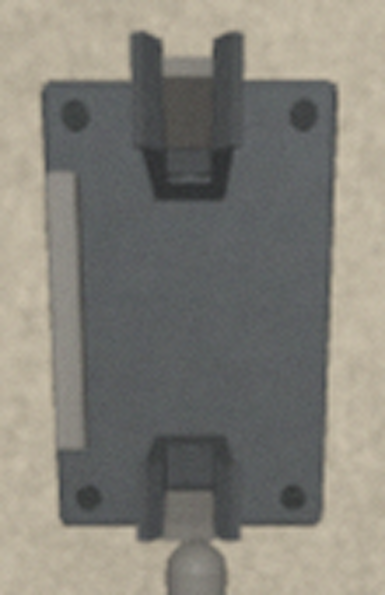

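View pics/w2d.png

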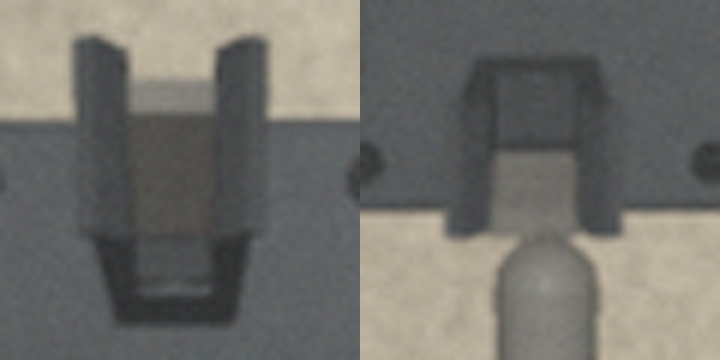

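```bash
python3 - <<'E'
from h import *
np.set_printoptions(precision=1,suppress=True)
z=np.load("w2.npz");W=(z["R"],z["t"],z["k"])
P=lambda u,v,y0:(290+u/6,y0+v/6)
# top outer edges ramp post, outer end midpoint & inner end midpoint at z=121
for n,p,zz in [("ramp outer-end L",P(75,40,8),121),("ramp outer-end R",P(267,40,8),121),("ramp inner L",P(77,237,8),121),("ramp inner R",P(262,237,8),121),
 ("groove L",P(130,180,8),110),("groove R",P(216,180,8),110),
 ("cup outer L",P(85,236,120),117),("cup outer R",P(261,236,120),117),("cup innertop L",P(118,58,120),117),("cup inner R",P(240,58,120),117),("bed L",P(137,150,120),98),("bed R",P(217,150,120),98)]:
    print(n,onz(W,p,zz))
C=lambda u,v:(265+u/3.5,5+v/3.5)
sc=[onz(W,C(*p),12) for p in [(76,116),(304,115),(293,498),(89,498)]];print(sc,np.mean(sc,0))
S=cam(eyes.snapshot("scene"));D=cam(eyes.snapshot("side"))
sS=[(373,278),(402.75,280.75)]
for n,a,b,w in [("scrRampNear",(331,363),(630,426),(76,116)),("scrRampFar",(158,408),(450,366),(304,115)),("cupFar",(61,188),(589,152),(293,498)),("cupNear",(219,153),(748,197),(89,498))]:
    print(n,tri([S,D,W],[(320+a[0]/4,190+a[1]/4),(240+(b[0]-400)/4,220+b[1]/4),C(*w)]))
E
```

```text
ramp outer-end L [542.2 225.8 121. ]
ramp outer-end R [571.7 221.9 121. ]
ramp inner L [538.5 198.6 121. ]
ramp inner R [567.8 194.7 121. ]
groove L [548.  207.7 110. ]
groove R [561.9 205.8 110. ]
cup outer L [523.4  90.7 117. ]
cup outer R [555.1  86.6 117. ]
cup innertop L [533.9 121.2 117. ]
cup inner R [555.1 118.4 117. ]
bed L [534.1 102.4  98. ]
bed R [549.1 100.4  98. ]
[array([515.8, 231.1,  12. ]), array([599.1, 220.4,  12. ]), array([581.1,  81. ,  12. ]), array([497.8,  92. ,  12. ])] [548.4 156.1  12. ]
scrRampNear (array([515.8, 231. ,  12. ]), [0.3, 0.3, 0.0])
scrRampFar (array([599.2, 220.2,  11.8]), [0.5, 0.6, 0.2])
cupFar (array([581. ,  81.1,  12.5]), [0.4, 0.4, 0.0])
cupNear (array([497.4,  92.5,  12.7]), [0.7, 0.2, 0.6])
```

```bash
python3 - <<'E'
from h import *
np.set_printoptions(precision=1,suppress=True)
z=np.load("w2.npz");W=(z["R"],z["t"],z["k"])
t=onz(W,(320.3,158.5),296); d=np.array([np.cos(np.radians(82.5)),np.sin(np.radians(82.5)),0])
print(t,"centre",t-56*d, "rel tcp", t-56*d-[537.5,66,296])
# flange edge points for heading: left/right flange extremes
print(onz(W,(261,210),296)-onz(W,(381,209),296), "flange c", proj(W,(t-22*d)))
tgt=np.array([548.3,156.0,0])
c=rows([537.5+0,66,0],82.55)
E
```

```text
[545.5 122.  296. ] centre [538.2  66.5 296. ] rel tcp [0.7 0.5 0. ]
[-57.5   7.    0. ] flange c [320.3 204. ]
```

```bash
python3 - <<'E'
from h import *
print(rows([547.6,155.0,150],82.55),rows([547.6,155.0,100],82.55))
E
```

```text
([2.227, -0.03, 3.241], 'turn', np.float64(-0.009)) ([2.226, -0.029, 4.491], 'turn', np.float64(-0.009))
```

```bash
python3 -m handwheel '[-1,0.7,-0.01,0,0, -1,1.5,-0.02,0.4,0, -1,2.05,-0.03,1.2,0, -1,2.23,-0.03,2.2,0, -1,2.23,-0.03,2.9,0, -1,2.23,-0.03,3.24,0, -1,2.23,-0.03,3.24,0, -1,2.23,-0.03,3.24,0]'
python3 - <<'E'
from h import *
print(env.read_state()["tcp_pos"],rows([547.6,155.0,100],82.55))
a=eyes.snapshot("scene")["img"];b=eyes.snapshot("side")["img"]
c=lambda i,x,y,w,h,k:cv2.resize(i[y:y+h,x:x+w],None,fx=k,fy=k,interpolation=cv2.INTER_CUBIC)
cv2.imwrite("pics/c3.png",np.hstack([c(a,300,120,130,190,3),c(b,230,150,130,190,3)]))
E
```

```text
t: 6.98
tcp_pos: [548.8, 155.2, 151.6]
tcp_rot: [179.9, -0.1, 82.5]
ft_force: [0.8, -0.5, -2.3]
opening: 0.509
[548.79539598 155.17409104 151.55769141] ([-0.01, -0.031, 1.289], 'turn', np.float64(-0.011))
```

View pics/c3.png

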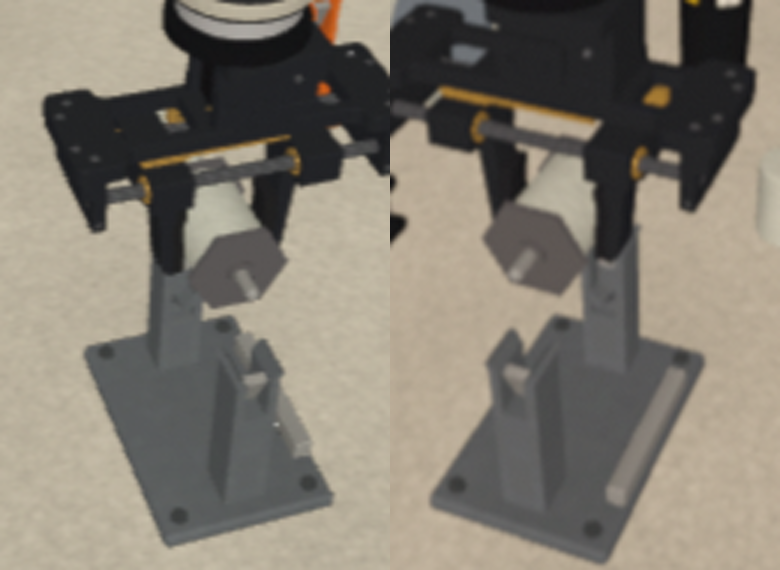

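```bash
python3 - <<'E'
from h import *
np.set_printoptions(precision=1,suppress=True)
for k in range(3):
    sa=eyes.snapshot("scene");sb=eyes.snapshot("side");print(env.read_state()["tcp_pos"])
S,D=cam(sa),cam(sb)
print(tri([S,D],[(383.4,219.2),(272.5,242.2)]))
e=np.array([547.6+.7-.3,155.5,167])
for f in ("pin","tip","ramp","cup"):
    d=np.array([np.cos(np.radians(82.5)),np.sin(np.radians(82.5)),0])
    X={"tip":e+56*d,"pin":e-56*d,"ramp":np.array([548.3,156,121])+69*d,"cup":np.array([548.3,156,117])-69*d}[f]
    print(f,X,proj(S,X),proj(D,X))
st=env.read_state();s=eyes.snapshot("wrist");cv2.imwrite("pics/w3.png",s["img"])
E
```

```text
[548.5 155.2 151.4]
[548.1 155.2 150.9]
[547.8 155.2 150.4]
(array([557.1, 205.9, 163.8]), [1.1, 1.1])
pin [540.7 100.  167. ] [361.7 177.1] [302.3 202.7]
tip [555.3 211.  167. ] [386.  218.8] [272.1 243.7]
ramp [557.3 224.4 121. ] [386.6 244.3] [270.  272.2]
cup [539.3  87.6 117. ] [357.7 193.8] [305.6 221.7]
```

View pics/w3.png

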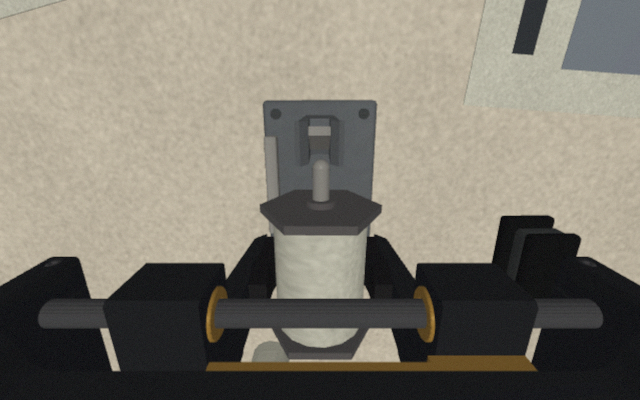

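```bash
python3 - <<'E'
from h import *
sa=eyes.snapshot("scene");sb=eyes.snapshot("side");print(env.read_state()["tcp_pos"])
c=lambda i,x,y,w,h,k:cv2.resize(i[y:y+h,x:x+w],None,fx=k,fy=k,interpolation=cv2.INTER_CUBIC)
cv2.imwrite("pics/c4.png",np.hstack([c(sa["img"],360,180,40,60,10),c(sb["img"],255,200,40,60,10)]))
E
```

```text
[547.58607176 155.12881    150.05001507]
```

View pics/c4.png

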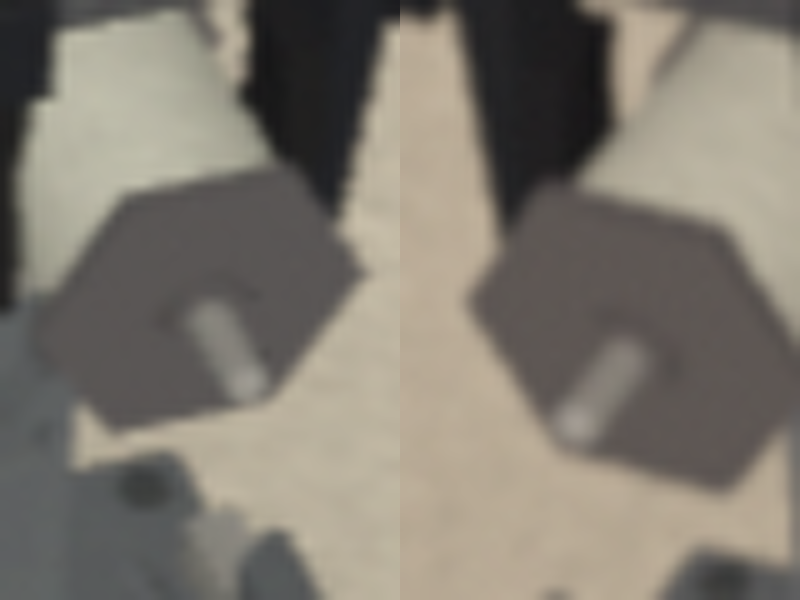

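The tip matches its prediction within about 1 px. I'll lower into the holder now.

```bash
python3 -m handwheel '[-1,0,0,0.4,0, -1,0,0,0.8,0, -1,0,0,1.15,0, -1,0,0,1.4,0, -1,0,0,1.4,0, -1,0,0,1.4,0]'
python3 -m handwheel '[-1,0,0,0.06,0, -1,0,0,0.12,0, -1,0,0,0.18,0, -1,0,0,0.18,0]'
python3 - <<'E'
from h import *
sa=eyes.snapshot("scene");sb=eyes.snapshot("side");print(env.read_state()["tcp_pos"],env.read_state()["ft_force"])
c=lambda i,x,y,w,h,k:cv2.resize(i[y:y+h,x:x+w],None,fx=k,fy=k,interpolation=cv2.INTER_CUBIC)
cv2.imwrite("pics/c5.png",np.hstack([c(sa["img"],330,180,80,110,5),c(sb["img"],245,200,80,110,5)]))
E
```

```text
t: 8.28
tcp_pos: [548.0, 155.3, 94.4]
tcp_rot: [-180.0, -0.1, 82.5]
ft_force: [0.6, -0.2, -2.0]
opening: 0.509
t: 8.78
tcp_pos: [547.7, 155.3, 86.9]
tcp_rot: [-179.9, -0.0, 82.5]
ft_force: [0.1, -0.3, -2.8]
opening: 0.51
[547.90473456 155.27637341  87.12274178] [-0.29565595 -1.30223434 -2.26406658]
```

View pics/c5.png

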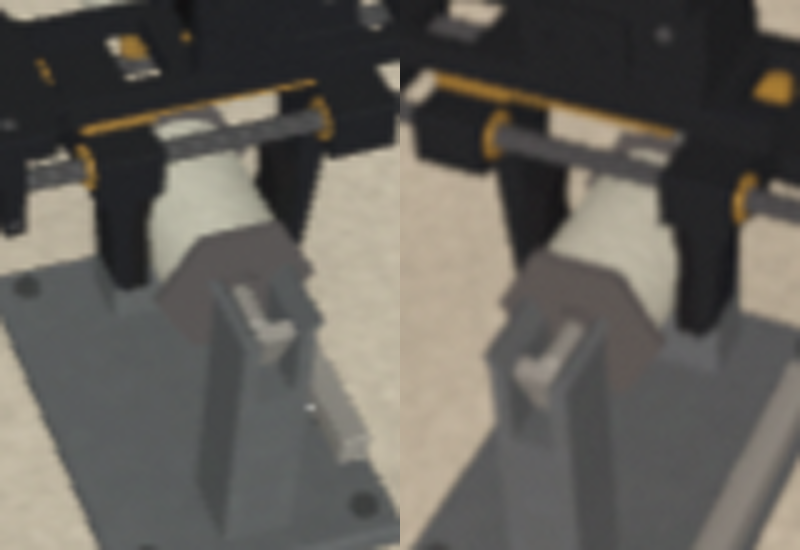

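```bash
python3 -m handwheel '[-1,0,0,0.05,0, -1,0,0,0.1,0, -1,0,0,0.15,0, -1,0,0,0.15,0]'
python3 -m handwheel '[-1,0,0,0.05,0, -1,0,0,0.1,0, -1,0,0,0.1,0]'
python3 - <<'E'
from h import *
sa=eyes.snapshot("scene");sb=eyes.snapshot("side");print(env.read_state()["tcp_pos"],env.read_state()["ft_force"],env.read_state()["torque"])
c=lambda i,x,y,w,h,k:cv2.resize(i[y:y+h,x:x+w],None,fx=k,fy=k,interpolation=cv2.INTER_CUBIC)
cv2.imwrite("pics/c6.png",np.hstack([c(sa["img"],330,180,80,110,5),c(sb["img"],245,200,80,110,5)]))
E
```

```text
t: 9.38
tcp_pos: [547.8, 154.5, 81.1]
tcp_rot: [-180.0, 0.0, 82.5]
ft_force: [0.2, -4.9, 1.7]
opening: 0.516
t: 9.75
tcp_pos: [548.4, 154.8, 77.2]
tcp_rot: [180.0, -0.0, 82.5]
ft_force: [0.7, -2.9, 1.4]
opening: 0.514
[548.26755497 154.80638716  77.16109873] [ 1.75756606 -1.08242254  0.48486581] [-0.13600296 -0.33321346 -0.05289064]
```

View pics/c6.png

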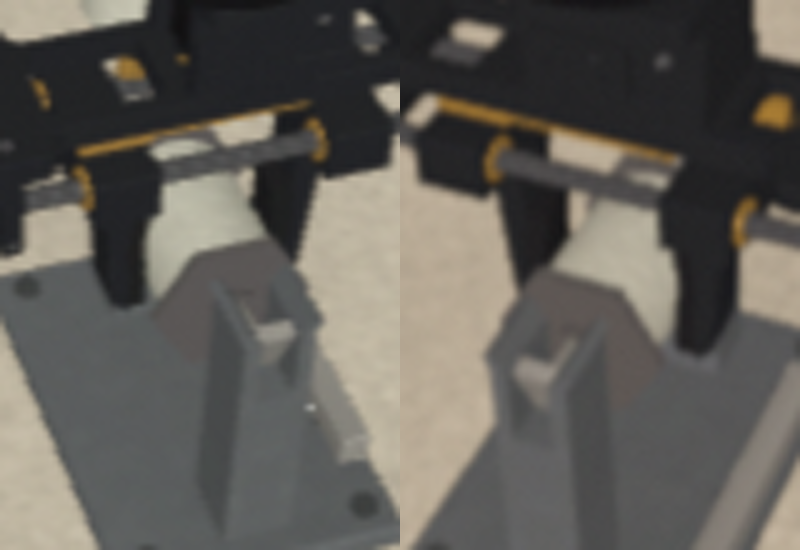

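```bash
python3 -m handwheel '[-1,0,0,0.05,0, -1,0,0,0.1,0, -1,0,0,0.15,0, -1,0,0,0.15,0]'
python3 - <<'E'
from h import *
sa=eyes.snapshot("scene");sb=eyes.snapshot("side");print(env.read_state()["tcp_pos"],env.read_state()["ft_force"],env.read_state()["torque"])
c=lambda i,x,y,w,h,k:cv2.resize(i[y:y+h,x:x+w],None,fx=k,fy=k,interpolation=cv2.INTER_CUBIC)
cv2.imwrite("pics/c7.png",np.hstack([c(sa["img"],330,180,80,110,5),c(sb["img"],245,200,80,110,5)]))
cv2.imwrite("pics/w7.png",eyes.snapshot("wrist")["img"])
E
```

```text
t: 10.35
tcp_pos: [548.5, 155.2, 70.9]
tcp_rot: [180.0, -0.1, 82.5]
ft_force: [1.5, 1.2, -0.1]
opening: 0.513
[548.38485951 155.20894456  70.89470209] [ 1.34894466  1.14077471 -0.4219885 ] [ 0.29840872 -0.33250298 -0.01685134]
```

View pics/c7.png

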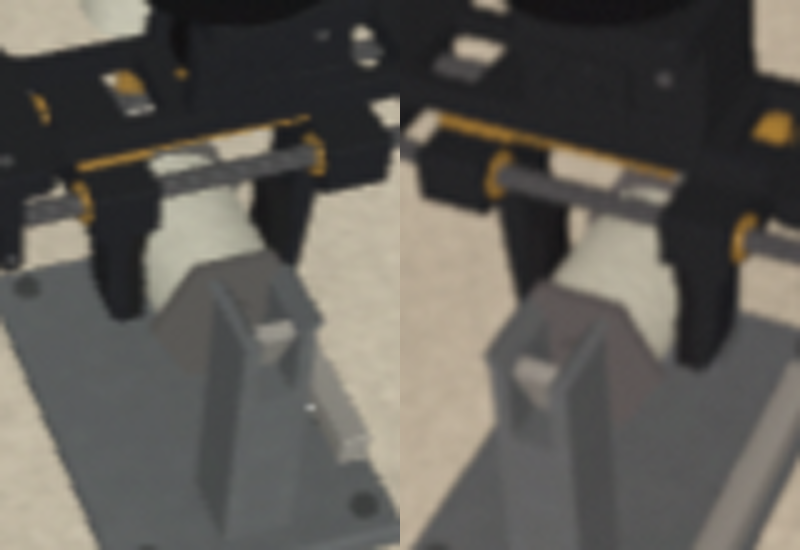

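View pics/w7.png

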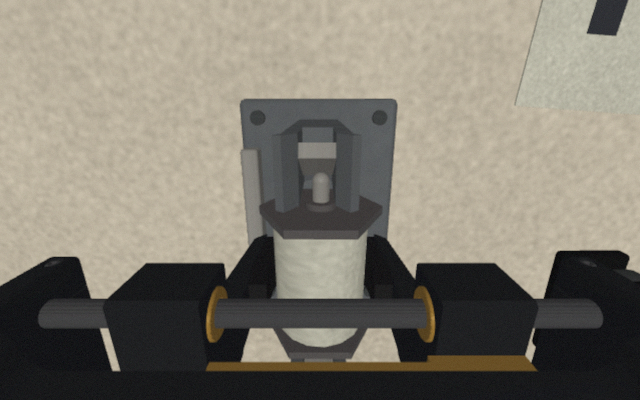

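The roll has stayed level and the ramp has pushed the plunger in: in the wrist view the tip has moved from row 158 to row 174. Side forces are small. I'll go 5 mm further down, staying clear of the posts with the gripper body, then open.

```bash
python3 -m handwheel '[-1,0,0,0.04,0, -1,0,0,0.08,0, -1,0,0,0.12,0, -1,0,0,0.12,0]'
python3 - <<'E'
from h import *
print(env.read_state()["torque"])
cv2.imwrite("pics/w8.png",eyes.snapshot("wrist")["img"][90:290,200:440])
E
```

```text
t: 11.0
tcp_pos: [547.5, 155.2, 64.5]
tcp_rot: [-179.9, -0.0, 82.5]
ft_force: [3.9, 4.4, -8.6]
opening: 0.51
[ 0.25986027 -0.52601329  0.05156595]
```

View pics/w8.png

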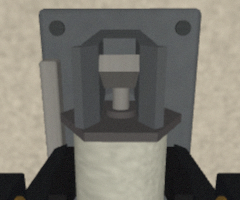

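```bash
python3 -m handwheel '[0,0,0,0,0, 0.3,0,0,0,0, 1,0,0,0,0, 1,0,0,0,0, 1,0,0,0,0]'
python3 - <<'E'
from h import *
print(env.read_state()["torque"])
cv2.imwrite("pics/w9.png",eyes.snapshot("wrist")["img"])
sa=eyes.snapshot("scene");sb=eyes.snapshot("side")
c=lambda i,x,y,w,h,k:cv2.resize(i[y:y+h,x:x+w],None,fx=k,fy=k,interpolation=cv2.INTER_CUBIC)
cv2.imwrite("pics/c9.png",np.hstack([c(sa["img"],330,180,80,110,5),c(sb["img"],245,200,80,110,5)]))
E
```

```text
t: 11.68
tcp_pos: [547.5, 155.1, 64.7]
tcp_rot: [-179.9, -0.0, 82.5]
ft_force: [0.3, 0.5, -0.4]
opening: 0.942
[-0.11189297 -0.04966945 -0.03655719]
```

View pics/w9.png

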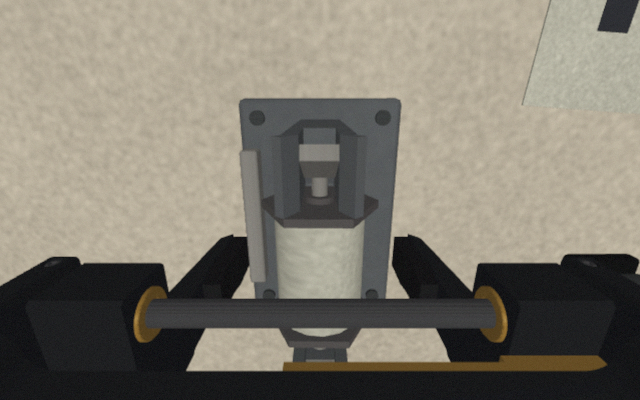

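View pics/c9.png

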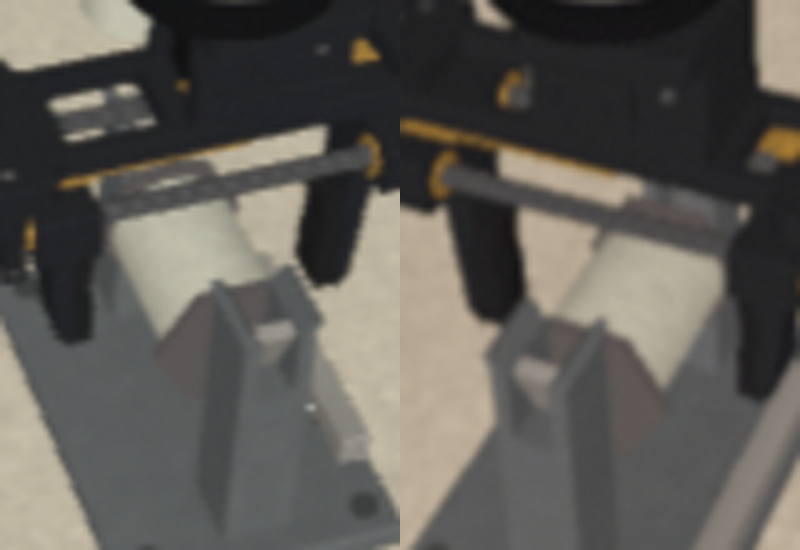

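The roll has dropped and the plunger goes under the ramp lip. I'll raise the arm and check whether it sits level.

```bash
python3 -m handwheel '[1,0,0,-0.5,0, 1,0,0,-1.5,0, 1,0,0,-2.7,0, 1,-0.6,0,-3.4,0, 1,-1.2,0,-3.5,0, 1,-1.5,0,-3.5,0, 1,-1.5,0,-3.5,0,1,-1.5,0,-3.5,0]'
python3 - <<'E'
from h import *
st=env.read_state();s=eyes.snapshot("wrist");cv2.imwrite("pics/w10.png",s["img"])
np.savez("w10.npz",**dict(zip("Rtk",cam(s,st))))
sa=eyes.snapshot("scene");sb=eyes.snapshot("side")
c=lambda i,x,y,w,h,k:cv2.resize(i[y:y+h,x:x+w],None,fx=k,fy=k,interpolation=cv2.INTER_CUBIC)
cv2.imwrite("pics/c10.png",np.hstack([c(sa["img"],330,180,80,110,5),c(sb["img"],245,200,80,110,5)]))
E
```

```text
t: 12.82
tcp_pos: [539.3, 96.0, 203.6]
tcp_rot: [-179.8, -0.0, 82.5]
ft_force: [1.2, 0.0, -0.6]
opening: 1.0
```

View pics/w10.png

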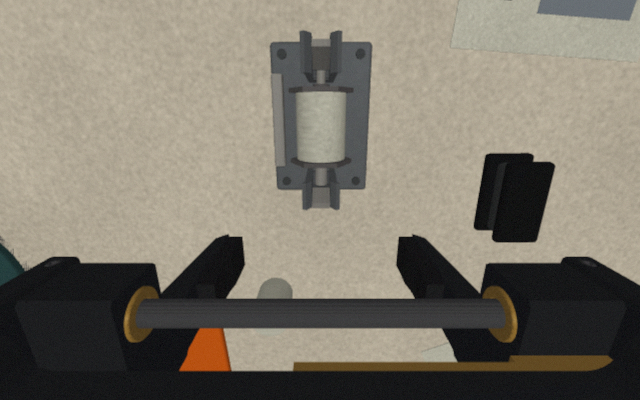

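View pics/c10.png

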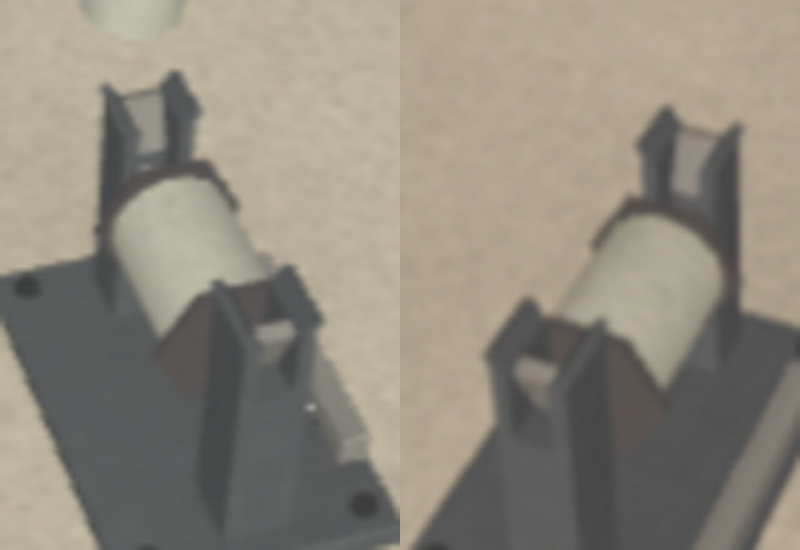

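```bash
cat > ov.py <<'E'
from h import *
import sys
def overlay(cams,names,tilt,fn,seat=np.array([548.3,156.0,75])):
    h=np.radians(82.5);ya=np.array([np.cos(h),np.sin(h),0]);xa=np.array([np.sin(h),-np.cos(h),0]);za=np.array([0,0,1.])
    out=[]
    piv=seat-57*ya
    for (c,im,(x,y,w,hh)) in cams:
        k=5;I=cv2.resize(im[y:y+hh,x:x+w],None,fx=k,fy=k,interpolation=cv2.INTER_CUBIC)
        for t,col in tilt:
            yy=np.cos(t)*ya+np.sin(t)*za;zz=np.cos(t)*za-np.sin(t)*ya
            C=piv+56*yy
            for L,r in[(-30,23),(30,23)]:
                p=np.array([proj(c,C+L*yy+r*(np.cos(a)*xa+np.sin(a)*zz)) for a in np.linspace(0,2*np.pi,60)])
                cv2.polylines(I,[((p-[x,y]+.5)*k).astype(int)],True,col,1)
            for L in(-34,34):
                p=np.array([proj(c,C+L*yy+25.5/np.cos(np.pi/6)*(np.cos(a)*xa+np.sin(a)*zz)) for a in np.arange(6)*np.pi/3])
                cv2.polylines(I,[((p-[x,y]+.5)*k).astype(int)],True,col,1)
        out.append(I)
    cv2.imwrite(fn,np.hstack(out))
E
python3 - <<'E'
from ov import *
sa=eyes.snapshot("scene");sb=eyes.snapshot("side")
z=np.load("w10.npz");W=(z["R"],z["t"],z["k"])
overlay([(cam(sa),sa["img"],(340,185,70,90)),(cam(sb),sb["img"],(250,200,70,90))],0,[(0,(0,255,0)),(0.08,(0,0,255))],"pics/o10.png")
overlay([(W,cv2.imread("pics/w10.png"),(265,25,110,110*0+115))],0,[(0,(0,255,0)),(0.08,(0,0,255))],"pics/o10w.png")
E
```

```text
(no output)
```

View pics/o10.png

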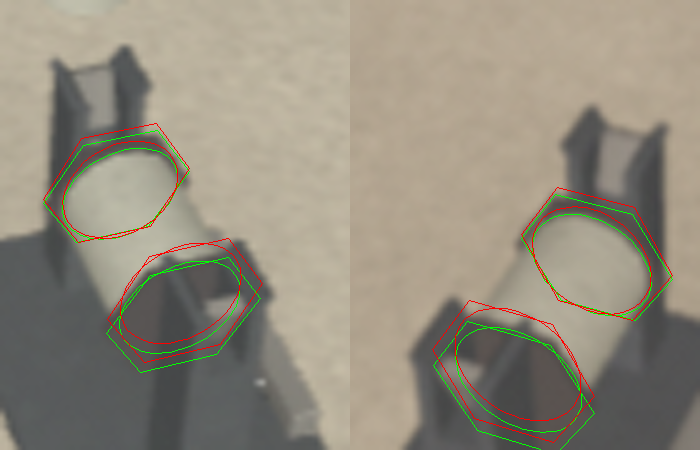

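View pics/o10w.png

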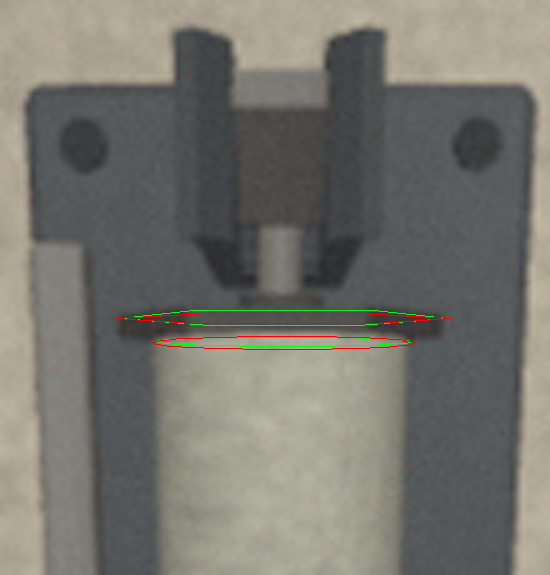

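```bash
python3 -m handwheel '[1,0,0,0,0,1,0,0,0,0]'; python3 - <<'E'
from h import *
st=env.read_state();s=eyes.snapshot("wrist");cv2.imwrite("pics/w11.png",s["img"]);W=cam(s,st)
from ov import overlay
overlay([(W,s["img"],(265,25,110,110)) ],0,[(0,(0,255,0)),(0.08,(0,0,255))],"pics/o11w.png")
sa=eyes.snapshot("scene");sb=eyes.snapshot("side")
ims=[]
for im,(x,y,w,h) in((sa["img"],(355,220,45,45)),(sb["img"],(262,245,45,45))):
    ims.append(cv2.resize(im[y:y+h,x:x+w],None,fx=9,fy=9,interpolation=cv2.INTER_CUBIC))
cv2.imwrite("pics/c11.png",cv2.convertScaleAbs(np.hstack(ims),alpha=1.6))
h=np.radians(82.5);ya=np.array([np.cos(h),np.sin(h),0]);xa=np.array([np.sin(h),-np.cos(h),0])
seat=np.array([548.3,156,75])
for t in(0,.05,.1,.23):
    yy=np.cos(t)*ya+np.sin(t)*np.array([0,0,1]);zz=np.cos(t)*np.array([0,0,1])-np.sin(t)*ya
    C=seat-57*ya+56*yy
    for L,n in((34,"out"),(30,"in")):
      for sx in(-1,1):
        X=C+L*yy+25.5*zz+sx*14.7*xa
        print(t,n,sx,((proj(cam(sa),X)-[355,220]+.5)*9).round(),((proj(cam(sb),X)-[262,245]+.5)*9).round()+[405,0])
E
```

```text
t: 13.32
tcp_pos: [539.6, 96.3, 204.1]
tcp_rot: [-179.9, -0.0, 82.5]
ft_force: [-0.9, -0.4, 0.4]
opening: 1.003
0 out -1 [277. 148.] [657. 216.]
0 out 1 [136. 180.] [509. 174.]
0 in -1 [269. 134.] [666. 201.]
0 in 1 [128. 166.] [519. 159.]
0.05 out -1 [276. 127.] [659. 193.]
0.05 out 1 [135. 159.] [511. 151.]
0.05 in -1 [268. 113.] [669. 179.]
0.05 in 1 [127. 145.] [521. 137.]
0.1 out -1 [275. 105.] [662. 169.]
0.1 out 1 [133. 137.] [513. 127.]
0.1 in -1 [267.  93.] [671. 156.]
0.1 in 1 [126. 124.] [523. 115.]
0.23 out -1 [270.  47.] [672. 105.]
0.23 out 1 [127.  78.] [522.  63.]
0.23 in -1 [261.  36.] [681.  94.]
0.23 in 1 [119.  68.] [532.  53.]
```

View pics/c11.png

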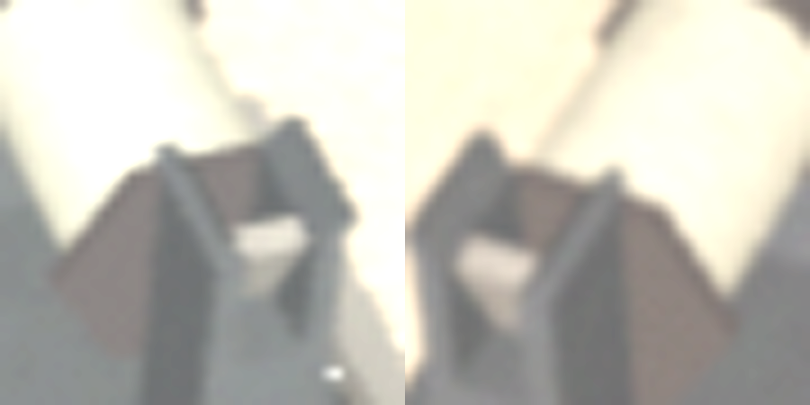

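View pics/o11w.png

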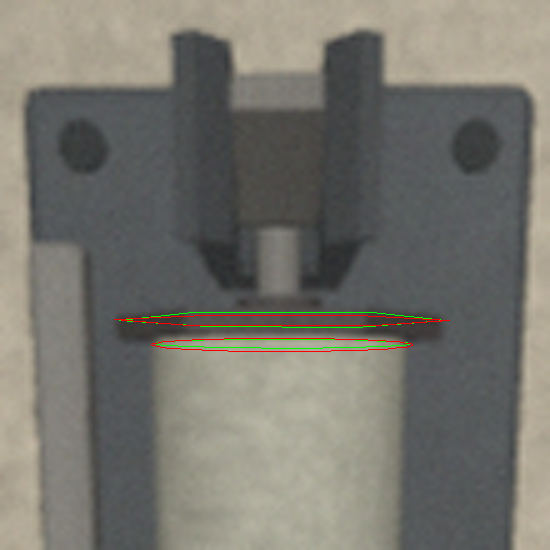

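Flange edges in both fixed views match the level home pose within about 0.6 px, which puts the tilt within ±0.02 rad. I'll confirm with a gentle press on the drum 14 mm to the plunger side, which also gives the drum-top height by contact.

```bash
python3 - <<'E'
from h import *
print(rows([550,168.9,106],82.5))
E
```

```text
([1.837, 0.025, 2.455], 'turn', np.float64(0.002))
```

```bash
python3 -m handwheel '[-1,0.7,0,0,0, -1,1.5,0.02,0,0, -1,1.84,0.02,0.3,0, -1,1.84,0.02,1.0,0, -1,1.84,0.02,1.7,0, -1,1.84,0.02,2.2,0, -1,1.84,0.02,2.42,0, -1,1.84,0.02,2.42,0, -1,1.84,0.02,2.42,0]'
python3 -m handwheel '[-1,0,0,0.05,0, -1,0,0,0.1,0, -1,0,0,0.1,0]'
```

```text
t: 14.6
tcp_pos: [550.7, 169.2, 108.5]
tcp_rot: [-180.0, -0.1, 82.5]
ft_force: [0.4, -0.4, -0.7]
opening: 0.009
t: 14.98
tcp_pos: [550.7, 169.2, 104.5]
tcp_rot: [-180.0, -0.1, 82.5]
ft_force: [0.0, 0.9, -0.1]
opening: 0.003
```

```bash
python3 -m handwheel '[-1,0,0,0.05,0, -1,0,0,0.1,0, -1,0,0,0.1,0]'
python3 -m handwheel '[-1,0,0,0.04,0, -1,0,0,0.06,0, -1,0,0,0.06,0]'
```

```text
t: 15.35
tcp_pos: [550.5, 169.1, 100.2]
tcp_rot: [-180.0, -0.1, 82.5]
ft_force: [0.6, -0.4, 0.6]
opening: 0.003
t: 15.72
tcp_pos: [550.8, 169.1, 98.2]
tcp_rot: [-180.0, -0.1, 82.5]
ft_force: [0.3, -0.7, 2.5]
opening: 0.001
```

```bash
python3 -m handwheel '[-1,0,0,0.03,0, -1,0,0,0.03,0]'
python3 -m handwheel '[-1,0,0,-0.5,0, -1,0,0,-1.5,0, -1,-0.6,0,-2.7,0, -1,-1.3,0,-3,0, -1,-1.8,0,-3,0, -1,-1.8,0,-3,0, -1,-1.8,0,-3,0, -1,-1.8,0,-3,0]'
python3 - <<'E'
from h import *
st=env.read_state();s=eyes.snapshot("wrist");cv2.imwrite("pics/w12.png",cv2.resize(s["img"][20:220,240:400],None,fx=3,fy=3))
sa=eyes.snapshot("scene");sb=eyes.snapshot("side")
ims=[]
for im,(x,y,w,h) in((sa["img"],(355,220,45,45)),(sb["img"],(262,245,45,45))):
    ims.append(cv2.resize(im[y:y+h,x:x+w],None,fx=9,fy=9,interpolation=cv2.INTER_CUBIC))
cv2.imwrite("pics/c12.png",cv2.convertScaleAbs(np.hstack(ims),alpha=1.6))
cv2.imwrite("pics/s12.png",sa["img"])
E
```

```text
t: 15.98
tcp_pos: [551.6, 169.1, 98.1]
tcp_rot: [179.9, -0.1, 82.5]
ft_force: [-0.1, -1.0, 5.6]
opening: 0.004
t: 16.98
tcp_pos: [541.6, 98.2, 216.9]
tcp_rot: [-180.0, -0.1, 82.6]
ft_force: [0.2, -0.3, 0.7]
opening: 0.005
```

View pics/w12.png

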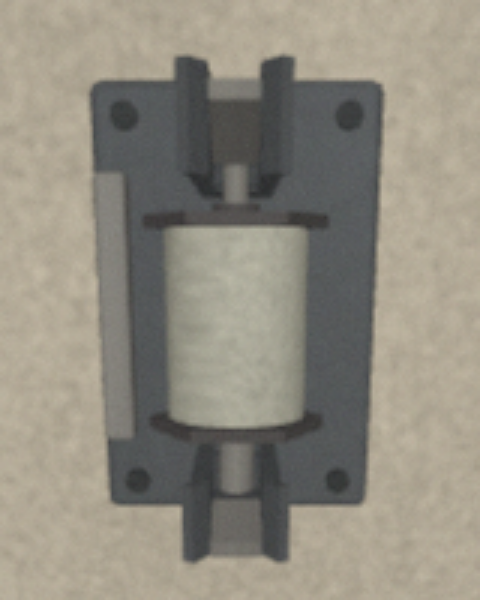

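View pics/c12.png

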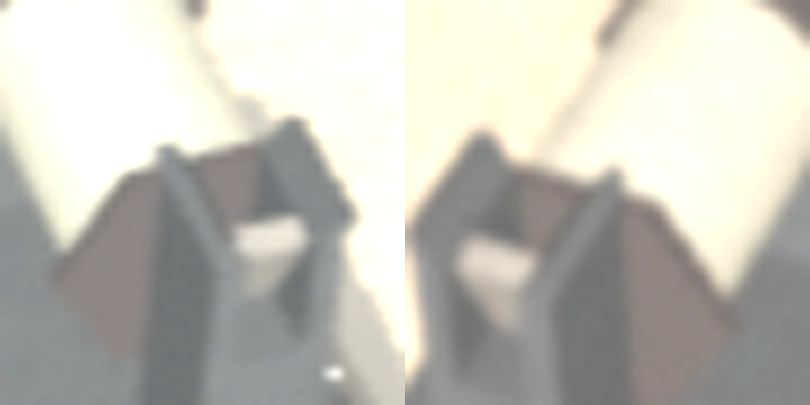

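View pics/s12.png

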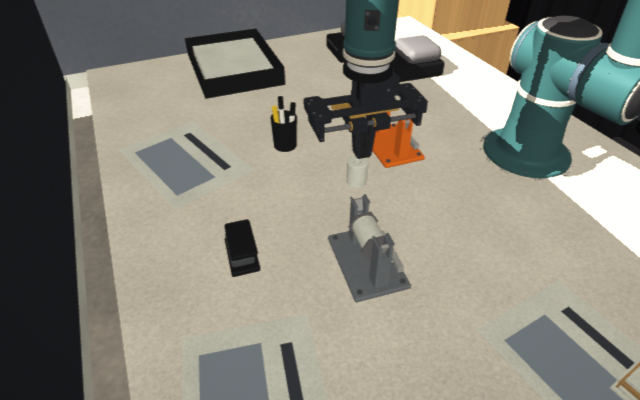

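The roll is unchanged after the press. Contact came at z ≈ 98 mm, exactly where the drum top should be when level. The pin lies in the cup against the back wall, the plunger sits under the ramp, and the bystanders stand where they were. Handing in.

```bash
python3 -c "
from h import *
print(env.job_done(),env.read_state()['t'])"
```

```text
the job is handed in; nothing more can be done
the job is handed in; nothing more can be done
```

The ticket roll is in the grey holder, seated level and let go. I handed the job in at about 17 s; it gave no verdict.

**What I did:** I gripped the roll across the drum and lowered it level between the posts. The ramp pushed the plunger in on the way down. When I opened the jaws, the roll dropped home and the plunger ended up under the ramp.

**Last checks:**
- **Level:** the flange edges match the level home pose within about 0.6 px in both fixed cameras.
- **Height:** a gentle 5.6 N press, 14 mm to the plunger side, met the drum top at z ≈ 98 mm. That is the expected height, and nothing moved.
- **Place along the axis:** the last wrist view shows the rigid pin against the cup's back wall. I did not measure the pin end's or plunger tip's final position separately. An overlay of the home pose on the wrist image was off by about 1–3 mm along the axis; I put this down to calibration and the arm still settling.
- **Plunger:** it can't be seen inside the blind cup, so I inferred that it sprung out from the level pose and the drum height.
- **Bystanders:** the spare roll, marker pot and hole punch look unmoved in the last scene picture.

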